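# Start the descaling programme and open the child-safe descaler bottle

### The job

The coffee maker is to be descaled: press the green start button on the small white switch box fully down and let it come back up, then open the descaler bottle: push its red safety cap down against the spring, keep it down while turning it a quarter turn counter-clockwise (seen from above), and lift it off. Finish still holding the cap in the gripper, level and steady, about 5 cm above the bottle's mouth, and leave the jars and pods standing where they are.

Things in the scene. Friction and masses are not known exactly. Their poses are not given: they have to be found in the camera images.
- start_box: white switch box, 85 x 100 mm and 36 mm high, fixed to the worktop, with an orange pilot dot and, in the middle of its top, the green button in a black housing; origin at the centre of its underside, z up. It may stand left or right of the bottle
- start_button_top (a point): centre of the top face of the round green button (32 mm wide), which faces up; it moves down with the button. The button travels 6 mm straight down and needs about 5 N at the bottom
- start_button (a joint): travel of the green button: 0 up, 0.006 m fully down; a spring brings it back
- descaler_bottle: white round bottle, 72 mm wide, blue label, held fast in a grey holder (82 mm wide, 30 mm high, two screwed ears) on the worktop: it neither turns nor lifts. Origin on its axis at worktop height, z up. The shoulder narrows from 36 mm radius at 84 mm height to 17 mm at 110 mm; the neck (14 mm radius) ends at 150 mm in the mouth, where a grey sprung seal shows
- bottle_mouth (a point): centre of the bottle's mouth, 150 mm above the worktop
- descaler_cap: round red ribbed safety cap, white line across its top, 52 mm wide, 32 mm tall, about 35 g, locked on the neck; origin on its axis at its open lower edge (130 mm above the worktop when closed, top at 162 mm), z up, x along the white line, parallel to the bottle's x when locked. It turns only counter-clockwise from above, only while pushed down 4 mm or more
- cap_grip (a point): on the cap's axis, 20 mm above its lower edge, the height at which to grip its sides from above, in any direction across its 52 mm width. A spring holds the cap up: it goes down at most 6.5 mm (3 N to start, 13 N at the bottom). Keep it down for the first 50 degrees of turn; between 52 and 128 degrees from locked it can be lifted straight off (90 is best)
- spice_a: loose spice jar with a black screw top and a blue label, 41 mm wide, 105 mm tall; origin at the centre of its underside, z up. A bystander: leave it alone
- spice_b: loose spice jar with a black screw top and a dark label, 41 mm wide, 105 mm tall; origin at the centre of its underside, z up. A bystander: leave it alone
- pod_purple: loose single-serve coffee pod, white tapered cup with a purple lid, 51 mm wide at the rim, 45 mm tall; origin at the centre of its underside, z up. A bystander: leave it alone
- pod_orange: loose single-serve coffee pod, white tapered cup with an orange lid, 51 mm wide at the rim, 45 mm tall; origin at the centre of its underside, z up. A bystander: leave it alone
- pod_brown: loose single-serve coffee pod, white tapered cup with a brown and orange lid, 51 mm wide at the rim, 45 mm tall; origin at the centre of its underside, z up. A bystander: leave it alone
There are look-alikes about, which are no part of the job. Leave any purple or turquoise look-alike of the descaler_bottle alone.

How it is judged (in metres and radians):
On the way, in this order (a step that is already met when the one before it is completed fails the run):
1. the green button is pressed fully down (5 mm of its 6) (value of joint start_button above 0.005 m), for 0.05 s.
2. the button has come back up (value of joint start_button below 0.0015 m), for 0.1 s.
3. the locked cap is pressed down (at least 3.5 mm) (z of descaler_cap in the frame of descaler_bottle below 0.1265 m and angle between the x axis of descaler_cap and the x axis of descaler_bottle, either way round below 0.5 rad), for 0.05 s.
4. the cap is turned free on the neck, over 52 degrees (angle between the x axis of descaler_cap and the x axis of descaler_bottle, either way round above 0.9 rad and z of descaler_cap in the frame of descaler_bottle below 0.136 m and horizontal distance between descaler_cap and descaler_bottle below 0.008 m), for 0.05 s.
At the end, for the whole second after the job is handed in: The fingers hold the cap still and level (within 15 degrees) above the bottle: its lower edge 20 to 100 mm above the mouth, its axis within 30 mm of the bottle's, the bottle not touching it; the button is up and every jar and pod stands within 30 mm of its start (z of descaler_cap in the frame of descaler_bottle between 0.17 and 0.25 m and horizontal distance between descaler_cap and bottle_mouth below 0.03 m and angle between descaler_cap's own z axis and vertical below 0.26 rad and linear speed of descaler_cap below 0.03 m/s and contact force between descaler_cap and the fingers above 1 N and contact force between descaler_cap and descaler_bottle below 0.1 N and value of joint start_button below 0.0015 m and distance of each of spice_a, spice_b, pod_purple, pod_orange, pod_brown from where it was at the start of the episode below 0.03 m); the arm keeps its last pose, push and grip.
It fails at once if a jar or pod is pushed more than 30 mm from its place or knocked over (distance of any of spice_a, spice_b, pod_purple, pod_orange, pod_brown from where it was at the start of the episode above 0.03 m or angle between any of spice_a, spice_b, pod_purple, pod_orange, pod_brown's own z axis and vertical above 0.5 rad).
It also fails if it takes over 56 s, if anything falls off the work surface, if the arm or the gripper's body presses on something with over 40 N, if the wrist force passes 120 N, or if a joint passes its speed limit or range.

### The arm

A 7-joint arm with a two-finger parallel gripper is mounted at the origin on a cart in front of the work surface, level with it; the furniture and walls round the work are solid. World frame = base frame: x ahead of the robot, y to its left, z up, the work surface at z = 0. Lengths are in m, angles in degrees, forces in N, time in s.
With the tool pointing down it reaches from about 0.4 to 0.85 m from the base axis. Payload 4.5 kg.
Tool frame: the origin (TCP) lies midway between the tips of the shut fingers; the grasp point (between the pads) lies 19 mm behind it; z points along the fingers, y is the line along which they close (so a half turn about z gives the same grasp; the last joint's range is limited). The gripper opens to 88 mm and grips with 3 to 60 N. Pads are 18 mm wide; open, the fingers measure 123 mm over their backs; the gripper's body (75 mm by 187 mm) begins 45 mm behind the grasp point.
Start: joints at [-64.068, 39.483, -11.15, 89.685, 9.013, 51.709, -12.324], TCP at [0.254, 0.571, 0.239] pointing down, gripper open.
Joint ranges: [-172.22, 172.22], [-26.19, 119.32], [-84.43, 86.54], [7.71, 146.69], [-57.33, 237.33], [2.42, 119.75], [-152.13, 152.13]. Speed limits (degrees/s): [147.25, 147.25, 180, 180, 180, 180, 180].

### API

Orientations are given as [roll, pitch, yaw] about the fixed x, y, z axes, in that order (R = Rz(yaw) Ry(pitch) Rx(roll)).
In Python, from rig import ctrl gives the robot as it stands. The module is installed in compiled form; this text tells all that it offers.
- The arm moves only by the tool servo_tool, never from a script. Its argument "increments" is a list of rows, each an object with "delta_pos": the shift along the tool's x, y, z in mm, a list of three; "delta_rot": the turn, a rotation vector about the tool's x, y, z in rad, a list of three. A call has 1 to 10 rows; each row is the pose to reach, as a shift and turn from the pose commanded when the call began, along the tool's axes at that moment; what a row does not reach only later rows make up. A row lasts 1/8 s, in which the tool goes at most 62.5 mm and 10.7 degrees, less where a joint would pass 70% of its speed; a pose out of reach is approached as far as the arm can. A call with a gripper value outside its range is refused whole. "grip" is the closure in counts, from 0 (fully open) to 255 (shut), set as the call begins (left out, the last holds). The fingers move at their own pace and stop on an object; the grip force is fixed at half the most. Time passes only in rows, so rows that repeat a pose let the fingers close. It gives the time, the measured TCP pose, the force, the opening and the grip force at its end, in the units of the state.
- ctrl.observe(): the state, without advancing time (a new reading comes with each control period).
- ctrl.get_image(name): name is "scene" or "side" or "wrist"; returns the picture (420x560x3 uint8, red, green, blue); there is no depth.
- ctrl.camera_params(name): a dict with "fx", "fy", "cx", "cy" (pixels), "position" and "attitude" of the camera in the world; the wrist camera has in their place "hand_eye" (4x4, takes a point from camera to tool coordinates, whose origin is the TCP and whose axes are the flange's). Camera axes: x right, y down, z forward; pixel columns grow to the right and rows downward; lengths in m; the calibration is good to about 2 mm. A picture is of the moment at which its call begins: read the wrist's pose just before it. camera_params takes no time and is no camera call.
- ctrl.job_done(): hands the job in; it is judged then, once.
The state is a dict: "time_s": time; "qpos": joint angles; "qd": joint speeds; "tau": joint torques, N m; "eef_pos": TCP position; "orientation": TCP orientation; "force": force on the tool from outside, world axes, zero at the start; "torque": the same for the moment, N m; "opening": opening from 0.0 (shut) to 1.0 (fully open); "finger_force": force on a finger pad.
Only numpy, scipy, OpenCV 4.12 (cv2) and the standard library are available. Lean on these libraries where they do the work, as an engineer would, in place of code of your own. Each camera call takes 0.05 s, during which the arm holds its last target. There are 200 camera calls.

## Working session

There is one attempt and no reset: what is moved stays moved. The work goes in short steps, Python scripts to look and compute and a tool call to move; the robot and the scene stay as the last step left them, time stands still between calls to the robot, and variables do not carry over. Pictures are saved under pics/ and viewed, at most 10 in all, crops included, and the job is handed in when it is done.

Besides the shell and the picture viewer there is one more tool, called after "Call:" as name(argument=value, ...) on one line, values as JSON. servo_tool: Moves the arm, as the interface text tells. Its arguments: {"type":"object","properties":{"increments":{"type":"array"},"grip":{"type":"number"}},"required":["increments"]}

```bash
mkdir -p pics; python3 - <<'E'
from rig import ctrl
import cv2
print(ctrl.observe())
for n in ("scene","side","wrist"):
    p=ctrl.camera_params(n); print(n,p)
    cv2.imwrite(f"pics/{n}0.png",ctrl.get_image(n)[:,:,::-1])
E
```

```text
{'time_s': 0.0, 'qpos': array([-64.06899954,  39.53354719, -11.14593629,  89.74337875,
         9.01331929,  51.70829128, -12.32364202]), 'qd': array([ 0.05829743, -0.00256254, -0.04951168, -0.00962672, -0.07279541,
       -0.05756417, -0.0515444 ]), 'tau': array([ 6.73189006e-04, -5.27555788e+01, -1.26694523e+00, -1.53424412e+01,
       -5.26542915e-02,  6.62129445e-03,  1.77280622e-04]), 'eef_pos': array([0.25394147, 0.57041286, 0.23791349]), 'orientation': array([-1.79897038e+02,  7.07743368e-03,  1.56012216e+02]), 'force': array([ 0.20625098,  0.80324802, -0.49844535]), 'torque': array([-0.03243069,  0.04788892,  0.04101713]), 'finger_force': 0.0, 'opening': 1.0007919214857348}
scene {'fx': 429.0703635173005, 'fy': 429.0703635173005, 'cx': 279.2772267675151, 'cy': 208.74795192832678, 'position': array([-0.33678302, -0.47731602,  1.04334385]), 'attitude': array([-130.15165466,    1.25655852,  -54.15118096])}
side {'fx': 526.6995106448829, 'fy': 526.6995106448829, 'cx': 267.83926136756776, 'cy': 210.66081749697673, 'position': array([0.18880666, 1.59869807, 0.91994994]), 'attitude': array([-118.62131655,    0.2759836 , -165.65871576])}
wrist {'fx': 307.16058980843565, 'fy': 307.16058980843565, 'cx': 277.3196808866511, 'cy': 210.17926390552168, 'hand_eye': array([[-4.99034493e-04, -9.53862230e-01, -3.00244228e-01,
         7.81257379e-02],
       [ 9.99999820e-01, -3.75585695e-04, -4.68876271e-04,
         5.35179193e-04],
       [ 3.34475928e-04, -3.00244408e-01,  9.53862246e-01,
        -1.45564340e-01],
       [ 0.00000000e+00,  0.00000000e+00,  0.00000000e+00,
         1.00000000e+00]])}
```

View pics/scene0.png

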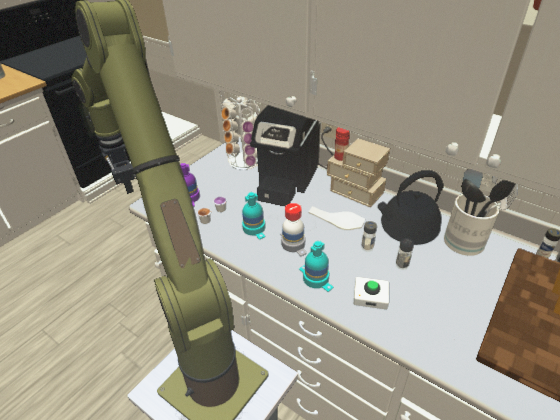

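View pics/side0.png

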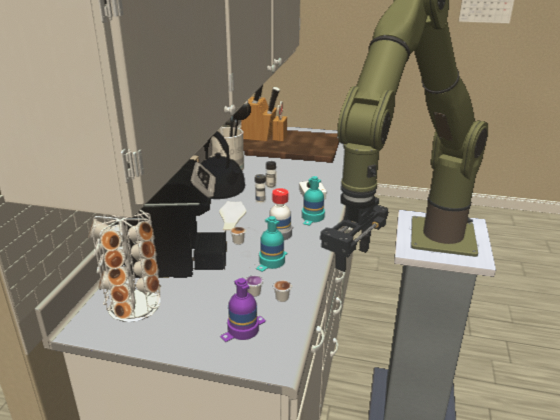

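The scene picture shows these candidates:
- Bottle: white bottle with red cap at (293,212) matches the description. Turquoise look-alikes are at (253,215) and (317,263), a purple one at (187,185), and a red object on the drawers at (342,140).
- Button: green button on the white box at (372,287).
- Side view: the cap is at (281,196).

Next I'll measure both targets and take one close crop to check.

```bash
cat >h.py <<'E'
import numpy as np,cv2
from rig import ctrl
from scipy.spatial.transform import Rotation as R
def cam(n,st=None):
    p=ctrl.camera_params(n)
    if n=="wrist":
        T=np.eye(4);T[:3,:3]=R.from_euler('xyz',st["orientation"],degrees=True).as_matrix();T[:3,3]=st["eef_pos"]
        T=T@p["hand_eye"]
    else:
        T=np.eye(4);T[:3,:3]=R.from_euler('xyz',p["attitude"],degrees=True).as_matrix();T[:3,3]=p["position"]
    return p,T
def plane(n,uv,z,st=None):
    p,T=cam(n,st); d=T[:3,:3]@[(uv[0]-p["cx"])/p["fx"],(uv[1]-p["cy"])/p["fy"],1]
    return T[:3,3]+d*(z-T[2,3])/d[2]
def proj(n,X,st=None):
    p,T=cam(n,st); c=T[:3,:3].T@(np.asarray(X)-T[:3,3]); return c[0]/c[2]*p["fx"]+p["cx"],c[1]/c[2]*p["fy"]+p["cy"]
def blobs(im,kind):
    h=cv2.cvtColor(im,cv2.COLOR_RGB2HSV)
    lo,hi={"red":((0,170,100),(6,255,255)),"green":((50,150,60),(75,255,255))}[kind]
    m=cv2.inRange(h,lo,hi)
    if kind=="red": m|=cv2.inRange(h,(175,170,100),(180,255,255))
    n,l,s,c=cv2.connectedComponentsWithStats(m)
    return [(s[i].tolist(),c[i].round(1).tolist()) for i in range(1,n) if s[i][4]>25]
E
python3 - <<'E'
from h import *
for n in("scene","side"):
    im=cv2.imread(f"pics/{n}0.png")[:,:,::-1].copy()
    for k in("red","green"):
        for s,c in blobs(im,k):
            print(n,k,s,c,plane(n,c,.146 if k=="red" else .045).round(3))
a=cv2.imread("pics/scene0.png")[180:310,230:430];b=cv2.imread("pics/side0.png")[150:280,200:400]
cv2.imwrite("pics/crop.png",cv2.resize(np.hstack([a,b]),None,fx=2,fy=2,interpolation=cv2.INTER_CUBIC))
E
```

```text
scene red [285, 204, 16, 11, 113] [292.6, 208.9] [0.538 0.126 0.146]
scene green [368, 281, 10, 8, 56] [372.5, 284.6] [ 0.483 -0.199  0.045]
side red [273, 189, 15, 14, 144] [279.5, 195.8] [0.532 0.119 0.146]
```

View pics/crop.png

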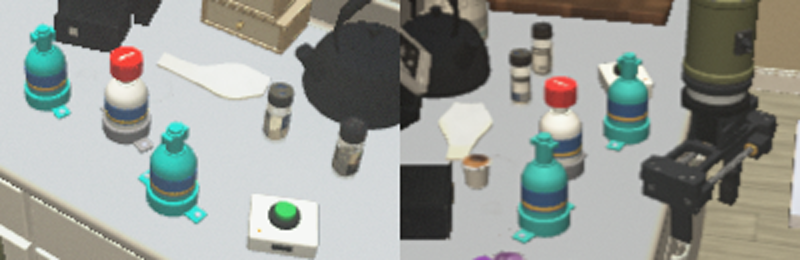

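The crop confirms it: the red-capped white bottle sits between two turquoise ones, and the green button on the white box is to the right. Now I'll locate the neighbours and work out the travel.

```bash
cat >>h.py <<'E'
def tool(st,X,yaw):
    """target (m, tool down, yaw deg) as delta mm / rotvec in tool axes"""
    r=R.from_euler('xyz',st["orientation"],degrees=True)
    d=r.inv().apply((np.asarray(X)-st["eef_pos"])*1000)
    q=(r.inv()*R.from_euler('xyz',[180,0,yaw],degrees=True)).as_rotvec()
    return d.round(1).tolist(),q.round(3).tolist()
E
python3 - <<'E'
from h import *
for t,n,uv,z in[("turq1 top","scene",(252,197),.16),("turq2 top","scene",(318,246),.16),("turq1 top","side",(272,224),.16),("turq2 top","side",(314,182),.16),("coffee base","scene",(297,203),0),("coffee tray","scene",(258,195),.0),("coffee tray side","side",(227,267),0),("coffee tray sideR","side",(227,235),0.06),("spice","scene",(370,228),.105),("spice","scene",(406,243),.105)]:
    print(t,n,plane(n,uv,z).round(3))
st=ctrl.observe()
print(tool(st,(.42,.2,.235),110),tool(st,(.483,-.199,.20),90))
E
```

```text
turq1 top scene [0.499 0.262 0.16 ]
turq2 top scene [ 0.429 -0.038  0.16 ]
turq1 top side [0.506 0.325 0.16 ]
turq2 top side [0.437 0.02  0.16 ]
coffee base scene [0.718 0.23  0.   ]
coffee tray scene [0.673 0.384 0.   ]
coffee tray side side [0.643 0.344 0.   ]
coffee tray sideR side [0.668 0.258 0.06 ]
spice scene [ 0.639 -0.105  0.105]
spice scene [ 0.64  -0.226  0.105]
([-302.3, -271.0, 3.5], [-0.001, 0.001, 0.803]) ([-522.1, -609.9, 39.0], [-0.001, 0.001, 1.152])
```

Call:
servo_tool(increments=[{"delta_pos": [-38, -34, 0], "delta_rot": [0, 0, 0.1]}, {"delta_pos": [-76, -68, 0], "delta_rot": [0, 0, 0.2]}, {"delta_pos": [-114, -102, 0], "delta_rot": [0, 0, 0.3]}, {"delta_pos": [-152, -136, 0], "delta_rot": [0, 0, 0.4]}, {"delta_pos": [-190, -170, 0], "delta_rot": [0, 0, 0.5]}, {"delta_pos": [-228, -204, 0], "delta_rot": [0, 0, 0.6]}, {"delta_pos": [-266, -238, 0], "delta_rot": [0, 0, 0.7]}, {"delta_pos": [-302, -271, 0], "delta_rot": [0, 0, 0.8]}, {"delta_pos": [-328, -311, 0], "delta_rot": [0, 0, 0.85]}, {"delta_pos": [-355, -355, 0], "delta_rot": [0, 0, 0.9]}], grip=255)

```text
time_s: 1.4
eef_pos: [0.4344, 0.1011, 0.2387]
orientation: [180.0, -0.0, 104.4]
force: [1.0, 0.1, 0.3]
opening: 0.004
finger_force: 0.0
```

```bash
python3 - <<'E'
from h import *
st=ctrl.observe();print(st["eef_pos"],st["orientation"],st["qpos"].round(),st["opening"],st["time_s"])
print(tool(st,(.483,-.199,.20),90))
E
```

```text
[0.43444626 0.10108814 0.23865165] [ 1.79975683e+02 -9.96785811e-03  1.04379153e+02] [-19.  27.   0. 120.  -0.  34.  -5.] 0.004310021571959301 1.4
([-302.8, -27.5, 38.6], [0.0, -0.0, 0.251])
```

Call:
servo_tool(increments=[{"delta_pos": [-45, -4, 0], "delta_rot": [0, 0, 0.04]}, {"delta_pos": [-90, -8, 0], "delta_rot": [0, 0, 0.08]}, {"delta_pos": [-135, -12, 0], "delta_rot": [0, 0, 0.12]}, {"delta_pos": [-180, -16, 0], "delta_rot": [0, 0, 0.16]}, {"delta_pos": [-225, -20, 10], "delta_rot": [0, 0, 0.2]}, {"delta_pos": [-270, -24, 25], "delta_rot": [0, 0, 0.23]}, {"delta_pos": [-303, -27, 39], "delta_rot": [0, 0, 0.25]}, {"delta_pos": [-303, -27, 39], "delta_rot": [0, 0, 0.25]}, {"delta_pos": [-303, -27, 39], "delta_rot": [0, 0, 0.25]}])

```text
time_s: 2.52
eef_pos: [0.4834, -0.1968, 0.1997]
orientation: [-180.0, -0.1, 90.2]
force: [0.0, 0.1, -0.2]
opening: 0.006
finger_force: 0.0
```

```bash
python3 - <<'E'
from h import *
st=ctrl.observe();im=ctrl.get_image("wrist");cv2.imwrite("pics/w1.png",im[:,:,::-1])
print(st["eef_pos"],st["orientation"],st["qpos"].round(),st["force"])
for s,c in blobs(im,"green"):
    for z in(.04,.045,.05):
        X=plane("wrist",c,z,st);print(s,c,X.round(4))
E
```

```text
[ 0.48344365 -0.19678301  0.19965207] [-1.79978916e+02 -6.32311794e-02  9.01721365e+01] [ 16.  35.   1. 110.  -2.  35.  19.] [ 0.0110573   0.10452679 -0.17165904]
[256, 185, 32, 33, 825] [271.4, 200.9] [ 0.4772 -0.2043  0.04  ]
[256, 185, 32, 33, 825] [271.4, 200.9] [ 0.4773 -0.2029  0.045 ]
[256, 185, 32, 33, 825] [271.4, 200.9] [ 0.4774 -0.2015  0.05  ]
```

View pics/w1.png

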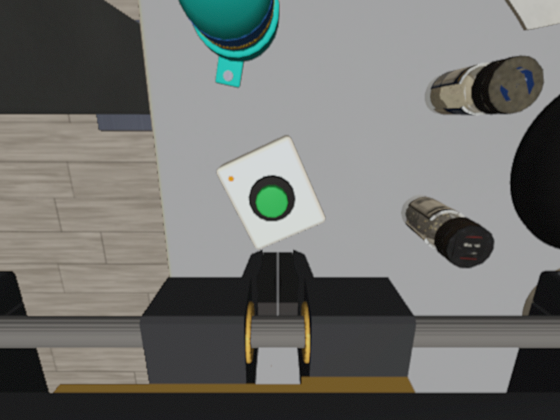

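The button is at wrist pixel (271,201), 6 mm off the tool axis, with nothing near the fingers. I'll correct for that and descend.

Call:
servo_tool(increments=[{"delta_pos": [-6, -6, 40], "delta_rot": [0, 0, 0]}, {"delta_pos": [-6, -6, 80], "delta_rot": [0, 0, 0]}, {"delta_pos": [-6, -6, 115], "delta_rot": [0, 0, 0]}, {"delta_pos": [-6, -6, 130], "delta_rot": [0, 0, 0]}, {"delta_pos": [-6, -6, 138], "delta_rot": [0, 0, 0]}, {"delta_pos": [-6, -6, 142], "delta_rot": [0, 0, 0]}, {"delta_pos": [-6, -6, 145], "delta_rot": [0, 0, 0]}, {"delta_pos": [-6, -6, 145], "delta_rot": [0, 0, 0]}])

```text
time_s: 3.58
eef_pos: [0.4781, -0.2037, 0.0553]
orientation: [179.9, 0.0, 90.1]
force: [-0.1, 1.5, 3.1]
opening: 0.007
finger_force: 1.6
```

Call:
servo_tool(increments=[{"delta_pos": [0, 0, 1.5], "delta_rot": [0, 0, 0]}, {"delta_pos": [0, 0, 3], "delta_rot": [0, 0, 0]}, {"delta_pos": [0, 0, 3], "delta_rot": [0, 0, 0]}])

```text
time_s: 3.95
eef_pos: [0.4782, -0.2037, 0.0524]
orientation: [179.9, 0.0, 90.1]
force: [-0.2, 1.8, 9.9]
opening: 0.002
finger_force: 4.8
```

Call:
servo_tool(increments=[{"delta_pos": [0, 0, 1.5], "delta_rot": [0, 0, 0]}, {"delta_pos": [0, 0, 3], "delta_rot": [0, 0, 0]}, {"delta_pos": [0, 0, 3], "delta_rot": [0, 0, 0]}])

```text
time_s: 4.32
eef_pos: [0.4782, -0.2038, 0.0519]
orientation: [179.8, 0.0, 90.1]
force: [-3.6, 3.8, 36.1]
opening: 0.005
finger_force: 18.0
```

Call:
servo_tool(increments=[{"delta_pos": [0, 0, -20], "delta_rot": [0, 0, 0]}, {"delta_pos": [0, 0, -60], "delta_rot": [0, 0, 0]}, {"delta_pos": [0, 0, -100], "delta_rot": [0, 0, 0]}, {"delta_pos": [0, 0, -145], "delta_rot": [0, 0, 0]}, {"delta_pos": [0, 0, -195], "delta_rot": [0, 0, 0]}, {"delta_pos": [40, 7, -198], "delta_rot": [0, 0, 0.07]}, {"delta_pos": [80, 14, -198], "delta_rot": [0, 0, 0.15]}, {"delta_pos": [120, 21, -198], "delta_rot": [0, 0, 0.23]}, {"delta_pos": [165, 29, -198], "delta_rot": [0, 0, 0.31]}, {"delta_pos": [210, 37, -198], "delta_rot": [0, 0, 0.4]}], grip=0)

```text
time_s: 5.58
eef_pos: [0.514, 0.007, 0.2464]
orientation: [-180.0, 0.0, 67.0]
force: [0.1, -0.1, 0.6]
opening: 1.0
finger_force: 0.0
```

```bash
python3 - <<'E'
from h import *
st=ctrl.observe();print(st["eef_pos"],st["orientation"],st["qpos"].round(),st["opening"],st["time_s"])
print(tool(st,(.535,.122,.25),55))
E
```

```text
[0.51401554 0.00703014 0.24644105] [-1.79988507e+02  3.81919236e-02  6.69720629e+01] [-13.  31.  10. 109.  -8.  41. -20.] 1.000306741627854 5.575
([114.0, -25.7, -3.6], [-0.0, 0.001, 0.209])
```

Call:
servo_tool(increments=[{"delta_pos": [40, -9, -3], "delta_rot": [0, 0, 0.07]}, {"delta_pos": [80, -18, -3], "delta_rot": [0, 0, 0.14]}, {"delta_pos": [114, -26, -3], "delta_rot": [0, 0, 0.2]}, {"delta_pos": [114, -26, -3], "delta_rot": [0, 0, 0.2]}, {"delta_pos": [114, -26, -3], "delta_rot": [0, 0, 0.2]}])

```text
time_s: 6.2
eef_pos: [0.534, 0.1199, 0.2494]
orientation: [180.0, 0.1, 55.7]
force: [-0.4, -0.2, 0.1]
opening: 0.999
finger_force: 0.0
```

```bash
python3 - <<'E'
from h import *
st=ctrl.observe();im=ctrl.get_image("wrist");cv2.imwrite("pics/w2.png",im[:,:,::-1])
print(st["eef_pos"],st["orientation"],st["qpos"].round(),st["force"])
for s,c in blobs(im,"red"):
    X=plane("wrist",c,.155,st);print(s,c,X.round(4),tool(st,[*X[:2],.132],55))
E
```

```text
[0.53397437 0.11993862 0.24942962] [1.79990440e+02 9.22368173e-02 5.56974685e+01] [-27.  33.  15. 103. -12.  45. -40.] [-0.3518545  -0.20799675  0.09064686]
[244, 181, 63, 67, 3039] [274.8, 214.0] [0.5315 0.1207 0.155 ] ([-0.6, -2.5, 117.4], [0.0, 0.002, 0.012])
```

View pics/w2.png

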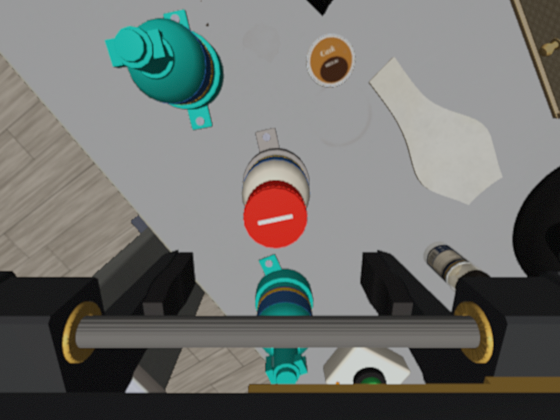

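The cap is at wrist pixel (275,215), 2.5 mm off along tool y, and no obstacles stand around the fingers. I'll descend and grip.

Call:
servo_tool(increments=[{"delta_pos": [0, -2.5, 35], "delta_rot": [0, 0, 0]}, {"delta_pos": [0, -2.5, 70], "delta_rot": [0, 0, 0]}, {"delta_pos": [0, -2.5, 100], "delta_rot": [0, 0, 0]}, {"delta_pos": [0, -2.5, 118], "delta_rot": [0, 0, 0]}, {"delta_pos": [0, -2.5, 118], "delta_rot": [0, 0, 0]}, {"delta_pos": [0, -2.5, 118], "delta_rot": [0, 0, 0]}])

```text
time_s: 7.0
eef_pos: [0.5328, 0.1219, 0.1325]
orientation: [179.9, -0.0, 55.7]
force: [0.2, -0.5, 0.0]
opening: 1.004
finger_force: 0.0
```

Call:
servo_tool(increments=[{"delta_pos": [0, 0, 0], "delta_rot": [0, 0, 0]}, {"delta_pos": [0, 0, 0], "delta_rot": [0, 0, 0]}, {"delta_pos": [0, 0, 0], "delta_rot": [0, 0, 0]}, {"delta_pos": [0, 0, 0], "delta_rot": [0, 0, 0]}, {"delta_pos": [0, 0, 0], "delta_rot": [0, 0, 0]}, {"delta_pos": [0, 0, 0], "delta_rot": [0, 0, 0]}], grip=255)

```text
time_s: 7.75
eef_pos: [0.5328, 0.1227, 0.1319]
orientation: [180.0, -0.0, 55.7]
force: [0.5, -0.2, 1.4]
opening: 0.579
finger_force: 30.0
```

Call:
servo_tool(increments=[{"delta_pos": [0, 0, 2], "delta_rot": [0, 0, 0]}, {"delta_pos": [0, 0, 4], "delta_rot": [0, 0, 0]}, {"delta_pos": [0, 0, 6.5], "delta_rot": [0, 0, 0]}, {"delta_pos": [0, 0, 6.5], "delta_rot": [0, 0, 0]}, {"delta_pos": [0, 0, 6.5], "delta_rot": [0, 0, 0]}])

```text
time_s: 8.38
eef_pos: [0.5328, 0.1227, 0.1262]
orientation: [179.9, -0.1, 55.7]
force: [-0.3, -1.0, 11.7]
opening: 0.582
finger_force: 30.0
```

Call:
servo_tool(increments=[{"delta_pos": [0, 0, 0.3], "delta_rot": [0, 0, -0.08]}, {"delta_pos": [0, 0, 0.3], "delta_rot": [0, 0, -0.16]}, {"delta_pos": [0, 0, 0.3], "delta_rot": [0, 0, -0.24]}, {"delta_pos": [0, 0, 0.3], "delta_rot": [0, 0, -0.32]}, {"delta_pos": [0, 0, 0.3], "delta_rot": [0, 0, -0.4]}, {"delta_pos": [0, 0, 0.3], "delta_rot": [0, 0, -0.48]}, {"delta_pos": [0, 0, 0.3], "delta_rot": [0, 0, -0.56]}, {"delta_pos": [0, 0, 0.3], "delta_rot": [0, 0, -0.64]}, {"delta_pos": [0, 0, 0.3], "delta_rot": [0, 0, -0.72]}, {"delta_pos": [0, 0, 0.3], "delta_rot": [0, 0, -0.8]}])

```text
time_s: 9.62
eef_pos: [0.5303, 0.1242, 0.1256]
orientation: [-179.8, -0.1, 101.8]
force: [-5.3, 2.6, 11.6]
opening: 0.581
finger_force: 30.0
```

Call:
servo_tool(increments=[{"delta_pos": [0, 0, 0], "delta_rot": [0, 0, -0.08]}, {"delta_pos": [0, 0, 0], "delta_rot": [0, 0, -0.16]}, {"delta_pos": [0, 0, 0], "delta_rot": [0, 0, -0.24]}, {"delta_pos": [0, 0, 0], "delta_rot": [0, 0, -0.32]}, {"delta_pos": [0, 0, 0], "delta_rot": [0, 0, -0.4]}, {"delta_pos": [0, 0, 0], "delta_rot": [0, 0, -0.48]}, {"delta_pos": [0, 0, 0], "delta_rot": [0, 0, -0.56]}, {"delta_pos": [0, 0, 0], "delta_rot": [0, 0, -0.64]}, {"delta_pos": [0, 0, 0], "delta_rot": [0, 0, -0.72]}, {"delta_pos": [0, 0, 0], "delta_rot": [0, 0, -0.78]}])

```text
time_s: 10.88
eef_pos: [0.5274, 0.1225, 0.1254]
orientation: [-179.6, -0.3, 146.4]
force: [-10.4, -0.2, 16.7]
opening: 0.583
finger_force: 30.0
```

```bash
python3 - <<'E'
from h import *
st=ctrl.observe();im=ctrl.get_image("wrist");cv2.imwrite("pics/w3.png",im[:,:,::-1])
print(st["eef_pos"],st["orientation"],st["qpos"].round(),st["force"],st["torque"])
E
```

```text
[0.527426   0.12248536 0.12535881] [-179.6201069    -0.33453555  146.39660012] [-10.  43. -13. 109.  19.  30.  20.] [-10.38049308  -0.20717898  16.74188632] [-0.14890706  2.14203529 -0.32705728]
```

View pics/w3.png

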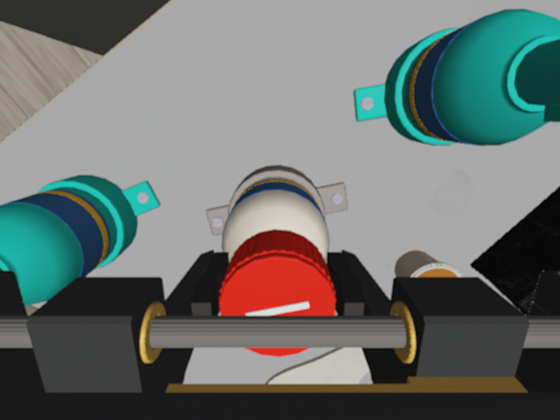

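The picture shows the white line still at the same angle to the gripper (about -10°), so the cap turned about 90° with it. I'll ease off the sideways push (10 N along x), then lift.

Call:
servo_tool(increments=[{"delta_pos": [2, -1.5, 0], "delta_rot": [0, 0, 0]}, {"delta_pos": [4, -2.8, -2], "delta_rot": [0, 0, 0]}, {"delta_pos": [4, -2.8, -6], "delta_rot": [0, 0, 0]}, {"delta_pos": [4, -2.8, -10], "delta_rot": [0, 0, 0]}])

```text
time_s: 11.42
eef_pos: [0.5269, 0.1225, 0.1348]
orientation: [-179.9, -0.0, 146.3]
force: [1.1, 0.1, -1.1]
opening: 0.583
finger_force: 30.0
```

Forces are near zero and the cap is coming free.

Call:
servo_tool(increments=[{"delta_pos": [0, 0, -6], "delta_rot": [0, 0, 0]}, {"delta_pos": [0, 0, -14], "delta_rot": [0, 0, 0]}, {"delta_pos": [0, 0, -24], "delta_rot": [0, 0, 0]}, {"delta_pos": [0, 0, -36], "delta_rot": [0, 0, 0]}, {"delta_pos": [0, 0, -50], "delta_rot": [0, 0, 0]}, {"delta_pos": [0, 0, -62], "delta_rot": [0, 0, 0]}, {"delta_pos": [0, 0, -67], "delta_rot": [0, 0, 0]}, {"delta_pos": [0, 0, -67], "delta_rot": [0, 0, 0]}, {"delta_pos": [0, 0, -67], "delta_rot": [0, 0, 0]}])

```text
time_s: 12.55
eef_pos: [0.5271, 0.1226, 0.2015]
orientation: [-180.0, -0.0, 146.3]
force: [-0.3, 0.3, -0.3]
opening: 0.579
finger_force: 30.0
```

```bash
python3 - <<'E'
from h import *
st=ctrl.observe();print(st["eef_pos"],st["force"],st["opening"],st["finger_force"],st["qd"].round(2))
a,b=[ctrl.get_image(n)[:,:,::-1] for n in("side","scene")]
cv2.imwrite("pics/end.png",cv2.resize(np.hstack([a[130:330,160:360],b[140:340,180:380]]),None,fx=2,fy=2))
E
```

```text
[0.52708972 0.12257852 0.20153149] [-0.34625519  0.29572021 -0.34073487] 0.5791417925386765 29.999891678089625 [-0.02  0.21  0.07  0.02 -0.05 -0.11 -0.02]
```

View pics/end.png

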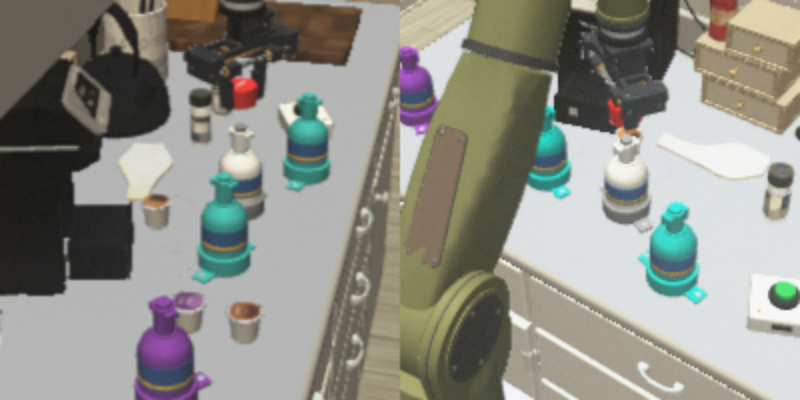

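The picture shows the red cap held level above the open white bottle, the button up, and the jars and pods standing in place. I'll hand it in.

```bash
python3 -c "
from rig import ctrl
print(ctrl.job_done())"
```

```text
the job is handed in; nothing more can be done
None
```

I pressed the button and it came back up, then took the cap off; it is held level about 5 cm above the bottle's mouth with the jars and pods still standing, and the job is handed in at about 12.7 s (no verdict was shown).

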